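# Gauge a turned tool handle and sort it

## Task

Check the turned handle that stands on the cork mat: holding it upright, push its tenon into the snap gauge by feel, without forcing it. If it goes in between the front anvils and stops against the rear pair it is good, so stand it upright in an empty cell of the divided crate without dropping it; if it already stops at the front anvils, or slips past the rear pair too, put it in the grey reject box. Leave the other handles and everything else on the bench as they are.

Things in the scene. Friction and masses are not known exactly. Their poses are not given: they have to be found in the camera images.
- handle_1: One of three unchecked turned wooden handles (loose, upright, 118 mm tall, 90 g). Origin: centre of its flat foot, z up its axis. Lowest 40 mm is the tenon, a plain cylinder: 30 mm thick if good, some 35 or 25 (told only by gauging). Collar 41 mm thick from 40 to 55 mm up; straight grip 36 mm thick from 65 to 100 mm up: hold it there. The one standing on the mat is to be checked
- handle_2: Second unchecked handle, as handle_1 (only the tenon's thickness may differ). Check it only if it is the one on the mat; the other two wait on a dark wooden offcut (4 mm thick) farther off
- handle_3: Third unchecked handle, as handle_1 and handle_2; check it only if it is the one on the mat
- handle_1_tenon (a point): Middle of handle_1's tenon, on its axis, 20 mm above its foot
- handle_2_tenon (a point): Middle of handle_2's tenon, on its axis, 20 mm above its foot
- handle_3_tenon (a point): Middle of handle_3's tenon, on its axis, 20 mm above its foot
- gauge: Bench snap gauge, fixed: green flat C-frame 124 mm wide, 12 mm thick (46 to 58 mm above the bench), on a dark stand behind (column top 74 mm; foot plate 12 mm high from x = 40 mm on). Origin on the bench below the mouth; x points into the throat (push parts in along +x), y across, z up. Frame arms begin at x = -12 mm, 80 mm apart inside. Throat open above, below and towards -x
- gauge_mouth (a point): Middle of the mouth, 52 mm above the bench, axes as gauge. Front (go) anvils x = 0 to 20 mm, gap 32.5 mm; rear (no-go) anvils x = 30 to 48, gap 27.5; both centred on y = 0; back of throat at x = 66. A good tenon's axis stops at x = 24, a thick one's at -6.5, a thin one's at 53. Rigid: a push of 5 N is enough to feel it, over 50 N is forcing
- crate: Divided plywood crate, fixed, 158 x 158 mm, 60 mm high, 6 mm walls and floor, with one divider each way: four 70 mm square cells centred at x = +-38, y = +-38 mm. Origin at the centre of its underside, z up. Two cells hold finished handles (stock_1, stock_2), two are empty
- stock_1: Finished good handle (118 mm tall, shape as handle_1) standing upright in a cell of the crate; origin at the centre of its foot; leave it there
- stock_2: Second finished handle standing in another cell of the crate, like stock_1; leave it there
- reject: Grey plastic reject box, fixed, open on top, empty, 230 (x) x 180 (y) mm, 80 mm high, walls and floor 4 mm; origin at the centre of its underside, z up
- mat: Square cork mat, fixed, 90 x 90 x 4 mm; origin at the centre of its underside; the handle to check stands on it
- glue: White plastic glue bottle, 60 mm in diameter, 160 mm tall, standing on the bench, not needed; origin at the centre of its foot
- hammer: Hammer lying on the bench, 220 mm long, not needed; origin under its middle

How it is judged:
On the way:
1. a handle, held upright, is tried in the gauge as far as it goes: pressed on the rear anvils if good, on the front anvils if thick, past the front edge of the rear anvils if thin (((z of handle_1_tenon in the frame of gauge_mouth between -0.014 and 0.014 m and y of handle_1_tenon in the frame of gauge_mouth between -0.006 and 0.006 m and angle between handle_1's own z axis and vertical below 0.2 rad and x of handle_1_tenon in the frame of gauge_mouth between 0.018 and 0.029 m and contact force between handle_1 and gauge above 1 N) or (z of handle_2_tenon in the frame of gauge_mouth between -0.014 and 0.014 m and y of handle_2_tenon in the frame of gauge_mouth between -0.006 and 0.006 m and angle between handle_2's own z axis and vertical below 0.2 rad and x of handle_2_tenon in the frame of gauge_mouth between -0.012 and -0.001 m and contact force between handle_2 and gauge above 1 N) or (z of handle_3_tenon in the frame of gauge_mouth between -0.014 and 0.014 m and y of handle_3_tenon in the frame of gauge_mouth between -0.006 and 0.006 m and angle between handle_3's own z axis and vertical below 0.2 rad and x of handle_3_tenon in the frame of gauge_mouth above 0.036 m))), for 0.1 s.
At the end, for the whole second after the job is handed in: The handle from the mat rests where its trial says: a good one (30 mm tenon) upright within 0.1 rad on the floor of an empty crate cell, a thick or thin one with its tenon inside the reject box; it is at rest, and the two other unchecked handles are within 30 mm of where they stood (((linear speed of handle_1 below 0.02 m/s and angular speed of handle_1 below 0.2 rad/s and angle between handle_1's own z axis and vertical below 0.1 rad and z of handle_1 in the frame of crate between 0.001 and 0.012 m and x of handle_1 in the frame of crate between -0.073 and 0.073 m and y of handle_1 in the frame of crate between -0.073 and 0.073 m and distance of each of handle_2, handle_3 from where it was at the start of the episode below 0.03 m and horizontal distance between each of handle_2, handle_3 and mat above 0.1 m) or (linear speed of handle_2 below 0.02 m/s and angular speed of handle_2 below 0.2 rad/s and x of handle_2_tenon in the frame of reject between -0.111 and 0.111 m and y of handle_2_tenon in the frame of reject between -0.086 and 0.086 m and z of handle_2_tenon in the frame of reject between 0 and 0.07 m and distance of each of handle_1, handle_3 from where it was at the start of the episode below 0.03 m and horizontal distance between each of handle_1, handle_3 and mat above 0.1 m) or (linear speed of handle_3 below 0.02 m/s and angular speed of handle_3 below 0.2 rad/s and x of handle_3_tenon in the frame of reject between -0.111 and 0.111 m and y of handle_3_tenon in the frame of reject between -0.086 and 0.086 m and z of handle_3_tenon in the frame of reject between 0 and 0.07 m and distance of each of handle_1, handle_2 from where it was at the start of the episode below 0.03 m and horizontal distance between each of handle_1, handle_2 and mat above 0.1 m))); the robot touches nothing.
It fails at once if the gauge is forced: a handle pressed on it with more than 50 N (contact force between any of handle_1, handle_2, handle_3 and gauge above 50 N).
It fails at once if the handle is dropped into the crate: it moves faster than 0.45 m/s with its foot below the crate's rim (a fall of more than about 10 mm) (linear speed of handle_1 above 0.45 m/s and z of handle_1 in the frame of crate below 0.06 m and x of handle_1 in the frame of crate between -0.079 and 0.079 m and y of handle_1 in the frame of crate between -0.079 and 0.079 m).
It fails at once if a finished handle in the crate, the glue bottle or the hammer is moved by more than 30 mm (distance of any of stock_1, stock_2, glue, hammer from where it was at the start of the episode above 0.03 m).
It fails at once if two of the three unchecked handles are moved by more than 30 mm (distance of each of handle_1, handle_2 from where it was at the start of the episode above 0.03 m or distance of each of handle_1, handle_3 from where it was at the start of the episode above 0.03 m or distance of each of handle_2, handle_3 from where it was at the start of the episode above 0.03 m).
It also fails if it takes over 43 s, if anything falls off the work surface, if the arm or the gripper's body presses on something with over 40 N, if the wrist force passes 120 N, or if a joint passes its speed limit or range.

## Robot

A 6-joint arm with a two-finger parallel gripper is mounted at the origin on the work surface. World frame = base frame: x ahead of the robot, y to its left, z up, the work surface at z = 0. Lengths are in m, angles in rad, forces in N, time in s.
With the tool pointing down it reaches from about 0.375 to 0.75 m from the base axis. Payload 9 kg.
Tool frame: the origin (TCP) lies midway between the tips of the shut fingers; the grasp point (between the pads) lies 19 mm behind it; x points along the fingers, y is the direction in which the jaws open and shut, and the axes are right-handed (so a half turn about x gives the same grasp; the last joint's range is limited). The gripper opens to 85 mm and grips with 20 to 120 N. Pads are 22 mm wide; open, the fingers measure 114 mm over their backs; the gripper's body (76 mm by 85 mm) begins 54 mm behind the grasp point. The pads swing forward as they close: fully open they stand 13 mm farther back than shut.
Start: joints at [1.028, 0.104, 0.097, 1.564, 0, 1.353], TCP at [0.191, 0.569, 0.193] pointing down, gripper open.
Joint ranges: [-2.99, 2.99], [-0.84, 1.86], [-1.1, 1.16], [-1.84, 2.11], [-1.51, 1.56], [-3.14, 3.14]. Speed limits (rad/s): [2.22, 2.22, 2.57, 3.14, 3.14, 3.14].

## Interface

Orientations are given as [roll, pitch, yaw] about the fixed x, y, z axes, in that order (R = Rz(yaw) Ry(pitch) Rx(roll)).
In Python, from cell import manip gives the robot as it stands.
- The arm moves only by the tool apply_moves, never from a script. Its argument "plan" is a list of rows, each an object with "grip": the finger opening in mm, from 0 to 85.4; "xyz": the shift along the tool's x, y, z in mm, a list of three; "yaw": the turn about the tool's x in degrees. In form: [{"grip": grip, "xyz": [tx, ty, tz], "yaw": yaw}, ...]. A call has 1 to 12 rows; each row shifts and turns the pose as measured when the row begins, along the tool's axes as they then stand; what a row does not reach is not made up. A row lasts 1/10 s, in which the tool goes at most 50 mm and 8.59 degrees, less where a joint would pass 70% of its speed; a pose out of reach is approached as far as the arm can. A call with a gripper value outside its range is refused whole. The fingers move at their own pace and stop on an object; "newtons" is the grip in N (left out, the last holds). Time passes only in rows, so rows that do not move let the fingers close. It gives the time, the measured TCP pose, the force and the opening at its end, in the units of the state.
- manip.get_obs(): the state, without advancing time (a new reading comes with each control period).
- manip.camera(name): name is "scene" or "top" or "wrist"; returns a dict with "color" (420x560x3 uint8, blue, green, red), "vertical_fov" (degrees; the focal length in pixels is half the picture's height over the tangent of half this angle, whatever the lens; pixels are square), "cx", "cy" (the principal point, pixels), "dist" ([k1, k2, p1, p2, k3] as OpenCV has them; the pictures are not rectified), "cam_to_world" (4x4, takes a point from camera to world coordinates). Camera axes: x right, y down, z forward; pixel columns grow to the right and rows downward; lengths in m; the calibration is good to about 2 mm. A picture is of the moment at which its call begins. There is no depth.
- manip.close_job(): hands the job in, once; it reports no verdict.
Trained networks look in a picture, given as the dict that the camera call returned (one of the last four; its "shot" number tells which), for a name from the list of things; names that differ only in an ending like _2 or _b are one class to them, and where a whole thing is asked for, a point or a joint stands for the part that bears it (a point fixed in the world has none). Each returns a list of dicts, best first, with "score" (0 to 1); they miss things now and then, are a little off and sometimes report something else, mostly with a low value. They report only what shows in the picture. A call takes as long as a camera call.
- manip.masks_of(picture, target): "mask" (420x560 bool, what is visible of it) and "centre" ([column, row] in pixels, amid what is visible of it).
- manip.place_of(picture, target): "centre" ([column, row] in pixels: a listed point, or the origin of a listed thing).
The state is a dict: "time_s": time; "qpos": joint angles; "dq": joint speeds; "joint_efforts": joint torques, N m; "eef_pos": TCP position; "ee_rot": TCP orientation; "wrist_force": force on the tool from outside, world axes, zero at the start; "ft_torque": the same for the moment, N m; "finger_gap": finger opening in m.
Only numpy, scipy, OpenCV 4.12 (cv2) and the standard library are available. Lean on these libraries where they do the work, as an engineer would, in place of code of your own. Each camera call takes 0.05 s, during which the arm holds its last target.

## Working session

There is one attempt and no reset: what is moved stays moved. The work goes in short steps, Python scripts to look and compute and a tool call to move; the robot and the scene stay as the last step left them, time stands still between calls to the robot, and variables do not carry over. Pictures are saved under pics/ and viewed, and the job is handed in when it is done.

Besides the shell and the picture viewer there is one more tool, called by a JSON object that holds its "method" and its "body", one argument or row to a line. apply_moves: Moves the arm, as the interface text tells. Its arguments: {"type":"object","properties":{"plan":{"type":"array"},"newtons":{"type":"number"}},"required":["plan"]}

```bash
ls; mkdir -p pics
cat > h.py <<'E'
import numpy as np, cv2, pickle
from cell import manip
def K(p):
    f=p["color"].shape[0]/2/np.tan(np.radians(p["vertical_fov"])/2)
    return np.array([[f,0,p["cx"]],[0,f,p["cy"]],[0,0,1.]])
def ray(p,uv):
    n=cv2.undistortPoints(np.array([[uv]],float),K(p),np.array(p["dist"],float))[0,0]
    T=np.array(p["cam_to_world"]); return T[:3,3],T[:3,:3]@np.array([n[0],n[1],1.])
def onz(p,uv,z):
    o,d=ray(p,uv); return o+d*(z-o[2])/d[2]
def tri(rs):
    A=np.zeros((3,3));b=np.zeros(3)
    for o,d in rs:
        d=d/np.linalg.norm(d);P=np.eye(3)-np.outer(d,d);A+=P;b+=P@o
    x=np.linalg.solve(A,b)
    return x,[np.linalg.norm((np.eye(3)-np.outer(d,d)/(d@d))@(x-o)) for o,d in rs]
def proj(p,X):
    T=np.linalg.inv(np.array(p["cam_to_world"]))
    return cv2.projectPoints(np.array(X,float).reshape(-1,3),cv2.Rodrigues(T[:3,:3])[0],T[:3,3],K(p),np.array(p["dist"],float))[0][:,0]
E
python3 - <<'E'
from h import *
print({k:(np.round(v,3).tolist()) for k,v in manip.get_obs().items()})
for n in ["scene","top","wrist"]:
    p=manip.camera(n); cv2.imwrite(f"pics/a_{n}.png",p["color"]); print(n,p["vertical_fov"],np.round(p["cam_to_world"],3).tolist())
    pickle.dump(p,open(f"a_{n}.pkl","wb"))
    for t in ["handle_1","handle_1_tenon","gauge","gauge_mouth","crate","stock_1","reject","mat","glue","hammer"]:
        try: print(t,[(np.round(r["centre"]).tolist(),round(r["score"],2)) for r in manip.place_of(p,t)][:6])
        except Exception as e: print(t,e)
E
```

```text
pics
{'time_s': 0.0, 'qpos': [1.028, 0.105, 0.096, 1.564, 0.0, 1.353], 'dq': [0.002, -0.0, 0.001, 0.001, 0.002, -0.002], 'joint_efforts': [-0.001, -55.693, 50.365, 0.017, -0.0, -0.0], 'eef_pos': [0.191, 0.568, 0.192], 'ee_rot': [-1.797, 1.569, -2.122], 'wrist_force': [-0.867, 0.289, 0.735], 'ft_torque': [-0.007, -0.002, -0.057], 'finger_gap': 0.085}
scene 50.77563696306263 [[-0.815, 0.419, -0.401, 1.047], [0.579, 0.565, -0.588, 0.624], [-0.02, -0.711, -0.703, 0.821], [0.0, 0.0, 0.0, 1.0]]
handle_1 [([318.0, 193.0], 0.93), ([303.0, 314.0], 0.88), ([335.0, 346.0], 0.59)]
handle_1_tenon [([304.0, 310.0], 0.73)]
gauge [([294.0, 227.0], 0.73)]
gauge_mouth [([216.0, 254.0], 0.74), ([300.0, 207.0], 0.65)]
crate [([254.0, 156.0], 0.7), ([214.0, 252.0], 0.45), ([333.0, 343.0], 0.24)]
stock_1 [([232.0, 155.0], 0.85), ([248.0, 143.0], 0.7), ([296.0, 225.0], 0.6)]
reject [([423.0, 312.0], 0.83), ([199.0, 206.0], 0.42)]
mat [([319.0, 192.0], 0.93), ([318.0, 187.0], 0.56), ([256.0, 157.0], 0.35), ([304.0, 316.0], 0.34)]
glue [([196.0, 205.0], 0.61)]
hammer [([217.0, 255.0], 0.85)]
top 57.689990721
[... 262 characters left out ...]
 225.0], 0.63), ([297.0, 268.0], 0.16)]
gauge_mouth [([280.0, 222.0], 0.81)]
crate [([302.0, 268.0], 0.69), ([393.0, 254.0], 0.59), ([300.0, 267.0], 0.21)]
stock_1 [([400.0, 235.0], 0.79), ([406.0, 256.0], 0.58), ([280.0, 222.0], 0.36)]
reject [([144.0, 243.0], 0.76), ([166.0, 178.0], 0.35)]
mat [([298.0, 267.0], 0.95), ([168.0, 175.0], 0.64), ([391.0, 254.0], 0.49)]
glue [([355.0, 168.0], 0.81), ([301.0, 268.0], 0.43)]
hammer [([294.0, 150.0], 0.84)]
wrist 66.77193512203463 [[0.319, 0.912, 0.256, 0.127], [0.948, -0.308, -0.086, 0.59], [0.0, 0.27, -0.963, 0.374], [0.0, 0.0, 0.0, 1.0]]
handle_1 []
handle_1_tenon []
gauge []
gauge_mouth []
crate []
stock_1 []
reject []
mat []
glue []
hammer []
```

View pics/a_scene.png

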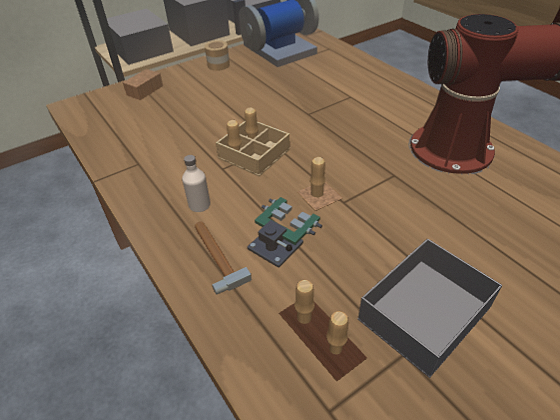

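View pics/a_top.png

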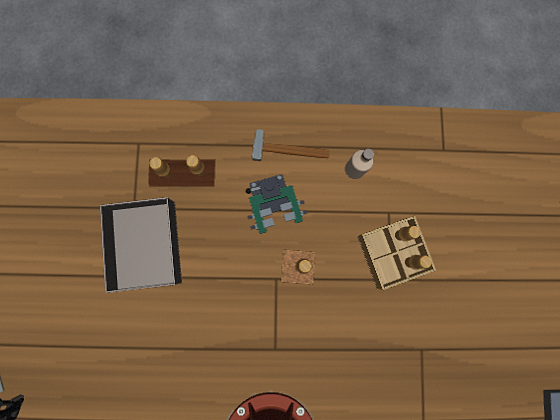

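Run:
```python
from h import *
s=pickle.load(open("a_scene.pkl","rb"));t=pickle.load(open("a_top.pkl","rb"))
for n,a,b in [("matH",(318,193),(300,268)),("h2",(303,314),(198,171)),("h3",(335,346),(168,173)),("gauge",(294,227),(280,225)),("mouth",(300,207),(280,222)),("crate",(254,156),(393,254)),("st1",(232,155),(400,235)),("st2",(248,143),(406,256)),("reject",(423,312),(144,243)),("mat",(319,192),(298,267)),("glue",(196,205),(355,168)),("hammer",(217,255),(294,150))]:
    x,r=tri([ray(s,a),ray(t,b)]);print(n,np.round(x,3),np.round(r,4))
```

```text
matH [ 0.457 -0.079  0.   ] [0.0009 0.0009]
h2 [0.729 0.215 0.014] [0.0021 0.0021]
h3 [0.721 0.305 0.005] [0.0018 0.0018]
gauge [ 0.58  -0.022 -0.012] [0.0018 0.0018]
mouth [ 0.575 -0.015  0.064] [0.0052 0.0052]
crate [ 0.499 -0.35  -0.017] [0.001 0.001]
st1 [ 0.557 -0.371 -0.001] [0.0047 0.0047]
st2 [ 0.495 -0.38   0.013] [0.0026 0.0026]
reject [0.52  0.358 0.01 ] [0.0007 0.0007]
mat [ 0.46  -0.072  0.01 ] [0.0006 0.0006]
glue [ 0.751 -0.241 -0.003] [0.0014 0.0014]
hammer [ 0.796 -0.056 -0.003] [0.0053 0.0053]
```

The scene view shows the target handle on the cork mat at (318,180). The gauge is at (290,230), with its throat opening towards the mat. The crate is at (253,147) with two stock handles in it, the reject box is at (430,305), and the other two handles stand on the dark board at (305,300) and (338,330). The top view agrees. Next I'll move to get a close wrist view.

```bash
cat >> h.py <<'E'
from scipy.spatial.transform import Rotation as Ro
def pose():
    o=manip.get_obs(); return np.array(o["eef_pos"]),Ro.from_euler("xyz",o["ee_rot"]).as_matrix(),o
def go(x,yaw=None):
    """yaw: world angle of tool y axis (mod 180), deg"""
    p,R,o=pose(); d=R.T@(np.array(x)-p)*1000
    s="";
    if yaw is not None:
        a=np.degrees(np.arctan2(R[1,1],R[0,1])); dy=(yaw-a+90)%180-90
        s=f" yaw now {a:.1f} turn world {dy:.1f} => tool {np.sign(R[2,0])*dy:.1f}"
    print("tool shift mm",np.round(d,1),s)
E
python3 - <<'E'
from h import *
p,R,o=pose(); print(np.round(R,3))
go([0.43,-0.05,0.26],90)
E
```

```text
[[ 0.     0.319  0.948]
 [ 0.     0.948 -0.319]
 [-1.     0.     0.   ]]
tool shift mm [ -67.  -510.2  423.5]  yaw now 71.4 turn world 18.6 => tool -18.6
```

Run:
```python
from h import *
t=cv2.imread("pics/a_top.png")
c=t[160:300,230:450]; cv2.imwrite("pics/a_topc.png",cv2.resize(c,None,fx=3.5,fy=3.5,interpolation=cv2.INTER_CUBIC))
```

```text
(no output)
```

View pics/a_topc.png

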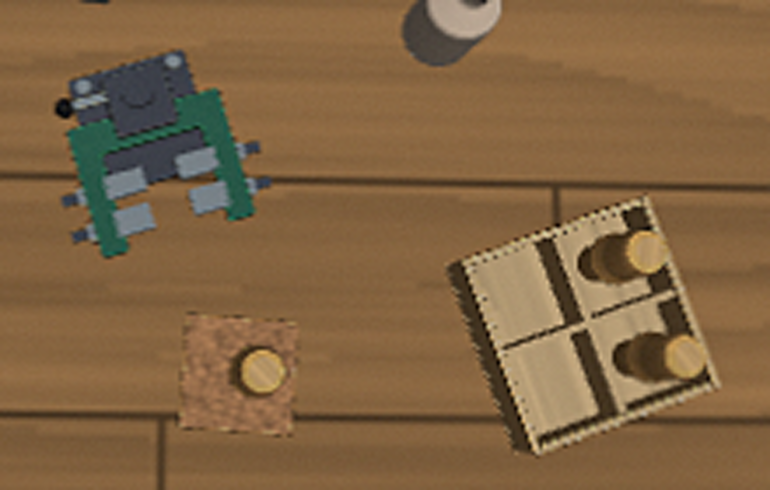

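{"method": "apply_moves", "body": {
  "plan": [
    {"grip":85,"xyz":[-30,-30,20],"yaw":0},
    {"grip":85,"xyz":[-30,-38,28],"yaw":0},
    {"grip":85,"xyz":[-7,-38,32],"yaw":0},
    {"grip":85,"xyz":[0,-38,32],"yaw":0},
    {"grip":85,"xyz":[0,-38,32],"yaw":0},
    {"grip":85,"xyz":[0,-38,32],"yaw":0},
    {"grip":85,"xyz":[0,-38,32],"yaw":0},
    {"grip":85,"xyz":[0,-38,32],"yaw":0},
    {"grip":85,"xyz":[0,-38,32],"yaw":0},
    {"grip":85,"xyz":[0,-38,32],"yaw":0},
    {"grip":85,"xyz":[0,-38,32],"yaw":0},
    {"grip":85,"xyz":[0,-38,32],"yaw":0}
  ]
}}

```text
time_s: 2.85
eef_pos: [0.3977, 0.0253, 0.2615]
ee_rot: [0.144, 1.562, -0.17]
wrist_force: [1.0, 0.9, -0.8]
finger_gap: 0.0853
```

Run:
```python
from h import *
p,R,o=pose(); print(p,o["qpos"],o["wrist_force"])
go([0.43,-0.05,0.26],105)
```

```text
[0.39772592 0.02526704 0.26148534] [-2.68571970e-01 -4.93002354e-01 -3.03265723e-01  1.75169263e+00
  8.77477353e-04  4.52861629e-02] [ 1.00972804  0.91811274 -0.83809895]
tool shift mm [  1.9 -61.6  53.9]  yaw now 72.0 turn world 33.0 => tool -33.0
```

{"method": "apply_moves", "body": {
  "plan": [
    {"grip":85,"xyz":[0,-16,12],"yaw":-8.5},
    {"grip":85,"xyz":[0,-18,8],"yaw":-8.5},
    {"grip":85,"xyz":[0,-18,4],"yaw":-8.5},
    {"grip":85,"xyz":[0,-18,0],"yaw":-8},
    {"grip":85,"xyz":[0,0,0],"yaw":0}
  ]
}}

```text
time_s: 3.35
eef_pos: [0.4167, -0.0581, 0.2614]
ee_rot: [-0.556, 1.561, -0.273]
wrist_force: [-0.9, 0.4, -0.2]
finger_gap: 0.085
```

Run:
```python
from h import *
p,R,o=pose(); print(p,np.round(R,3).tolist())
p=manip.camera("wrist"); cv2.imwrite(f"pics/b_wrist.png",p["color"]);pickle.dump(p,open(f"b_wrist.pkl","wb"))
print(np.round(p["cam_to_world"],3).tolist(),p["dist"])
for t in ["handle_1","gauge_mouth","crate","mat","gauge"]:
    print(t,[(np.round(r["centre"],1).tolist(),round(r["score"],2)) for r in manip.place_of(p,t)][:6])
```

```text
[ 0.41674881 -0.05805531  0.26144744] [[0.009, -0.278, 0.96], [-0.003, 0.96, 0.278], [-1.0, -0.005, 0.008]]
[[-0.278, 0.922, 0.269, 0.35], [0.961, 0.268, 0.073, -0.077], [-0.005, 0.279, -0.96, 0.442], [0.0, 0.0, 0.0, 1.0]] [-0.03315654  0.          0.          0.          0.        ]
handle_1 [([262.9, 197.9], 0.7), ([437.0, 395.1], 0.46)]
gauge_mouth [([282.8, 296.9], 0.67)]
crate [([74.4, 172.6], 0.79)]
mat []
gauge []
```

View pics/b_wrist.png

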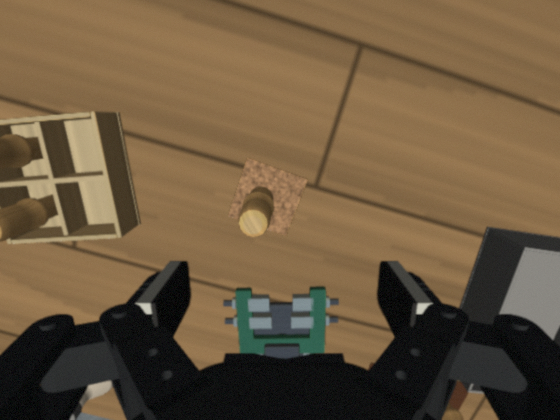

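The wrist view shows the handle on the mat, with its top disc at (254,222). The gauge mouth is at (284,300) and opens upwards in the picture. The crate is on the left with its right-hand column of cells empty. I'll zoom in to measure.

Run:
```python
from h import *
t=cv2.imread("pics/b_wrist.png")
c=t[270:370,210:350]; cv2.imwrite("pics/b_c1.png",cv2.resize(c,None,fx=5.5,fy=5.5,interpolation=cv2.INTER_CUBIC))
c=t[100:255,0:320]; cv2.imwrite("pics/b_c2.png",cv2.resize(c,None,fx=2.5,fy=2.5,interpolation=cv2.INTER_CUBIC))
```

```text
(no output)
```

View pics/b_c1.png

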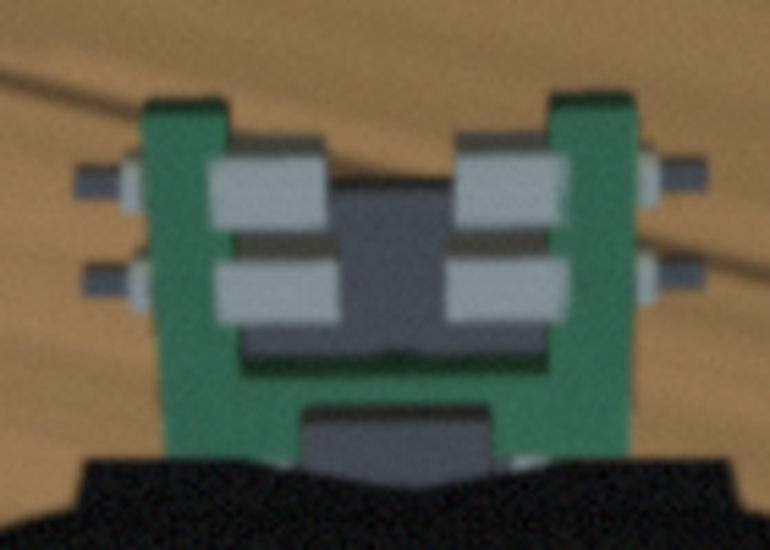

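View pics/b_c2.png

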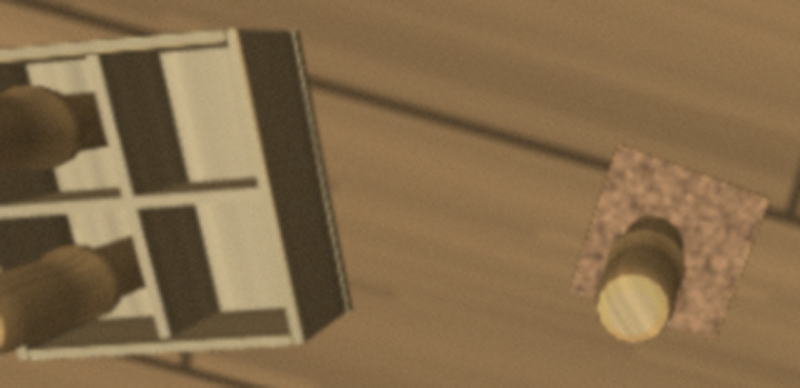

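Run:
```python
from h import *
p=pickle.load(open("b_wrist.pkl","rb"))
f=lambda u,v:(210+(u-2.25)/5.5,270+(v-2.25)/5.5)
P=lambda u,v,z=.058:onz(p,f(u,v),z)
L=P(145,112);R=P(636,106);print(L,R,np.linalg.norm(R-L),np.degrees(np.arctan2(*(L-R)[[0,1]])))
li=P(228,112);ri=P(550,106);print(np.linalg.norm(li-ri),(L+R)/2,(li+ri)/2)
lo=P(165,455);ro=P(630,455);
for a,b in((L,lo),(R,ro)):print("x dir",np.degrees(np.arctan2((b-a)[1],(b-a)[0])), np.linalg.norm(b-a))
# anvil gap mids
for z in (.058,.062,.066):
  for a,b in(((327,190),(455,190)),((339,292),(446,292))):
    A=P(*a,z);B=P(*b,z);print(z,(A+B)/2,np.linalg.norm(A-B))
bl=P(240,362);br=P(547,362);print("back",(bl+br)/2,bl-br,np.linalg.norm(bl-br))
# handle top, crate, mat
g=lambda u,v:((u-.75)/2.5,100+(v-.75)/2.5)
print("top",onz(p,g(634,307),.122), "w", [onz(p,g(u,307),.122) for u in(598,670)])
print("mat",[onz(p,g(*q),.004)[:2].round(4) for q in((622,146),(768,204),(716,335),(573,288))])
print("crate",[onz(p,g(*q),.06)[:2].round(4) for q in((232,30),(302,343),(258,183),(97,55))])
t=pickle.load(open("a_top.pkl","rb")); h=lambda u,v:(230+(u-1.25)/3.5,160+(v-1.25)/3.5)
print("top cam handle",onz(t,h(263,371),.122))
print("frame top cam",[onz(t,h(*q),.058)[:2].round(4) for q in((103,256),(253,214),(218,90),(69,131))])
print("crate top cam",[onz(t,h(*q),.06)[:2].round(4) for q in((455,264),(646,198),(718,383),(537,454))])
```

```text
[ 0.58302264 -0.07872613  0.058     ] [0.5474587  0.03687873 0.058     ] 0.12095154497828338 162.90034166677697
0.07930288567414644 [ 0.56524067 -0.0209237   0.058     ] [ 0.56528909 -0.02125043  0.058     ]
x dir 16.539854556880563 0.10228842346187333
x dir 17.518738333041725 0.1038182620342617
0.058 [ 0.58704698 -0.01445852  0.058     ] 0.03199691439483836
0.058 [ 0.6155916  -0.00587889  0.058     ] 0.02728986852737539
0.062 [ 0.58457274 -0.01511259  0.062     ] 0.031663268770393285
0.062 [ 0.61281971 -0.00662242  0.062     ] 0.027005305300012866
0.066 [ 0.5820985  -0.01576665  0.066     ] 0.031329623145948296
0.066 [ 0.61004783 -0.00736594  0.066     ] 0.02672074207265029
back [6.35944061e-01 2.07777813e-04 5.80000000e-02] [ 0.02238392 -0.076219    0.        ] 0.07943787254107033
top [ 0.46088352 -0.07984424  0.122     ] w [array([ 0.46515005, -0.09448025,  0.122     ]), array([ 0.45662434, -0.06522693,  0.122     ])]
mat [array([ 0.414 , -0.1106]), array([ 0.4225, -0.0244]), array([ 0.5052, -0.0304]), array([ 0.5006, -0.1175])]
crate [array([ 0.4037, -0.2949]), array([ 0.5497, -0.2406]), array([ 0.4724, -0.2734]), array([ 0.4325, -0.3569])]
top cam handle [ 0.46316189 -0.07979905  0.122     ]
frame top cam [array([0.5494, 0.0373]), array([ 0.5837, -0.078 ]), array([ 0.6811, -0.0502]), array([0.6464, 0.0656])]
crate top cam [array([ 0.5469, -0.2348]), array([ 0.6008, -0.3878]), array([ 0.4572, -0.4395]), array([ 0.4026, -0.2956])]
```

Run:
```python
from h import *
p=pickle.load(open("b_wrist.pkl","rb"));t=pickle.load(open("a_top.pkl","rb"))
h=lambda u,v:(230+(u-1.25)/3.5,160+(v-1.25)/3.5);g=lambda u,v:((u-.75)/2.5,100+(v-.75)/2.5)
print(tri([ray(p,g(634,307)),ray(t,h(263,371))]))
s=pickle.load(open("a_scene.pkl","rb"));print(proj(s,[.462,-.08,.122]),proj(s,[.462,-.08,.004]))
f=lambda u,v:(210+(u-2.25)/5.5,270+(v-2.25)/5.5)
print(tri([ray(p,f(145,112)),ray(t,h(253,214))]),tri([ray(p,f(636,106)),ray(t,h(103,256))]))
go([.462,-.080,.066],106.8)
```

```text
(array([ 0.4631112 , -0.08015117,  0.11580978]), [np.float64(0.00026496153446055917), np.float64(0.00026496153446057093)])
[[318.11920594 158.3039427 ]] [[316.79560253 192.51040124]]
(array([ 0.58390946, -0.078449  ,  0.05642717]), [np.float64(0.0002894904567068868), np.float64(0.00028949045670688026)]) (array([0.54952909, 0.03767767, 0.05435199]), [np.float64(0.0003431839472397829), np.float64(0.00034318394723973386)])
tool shift mm [196.3 -34.9  35.2]  yaw now 106.0 turn world 0.8 => tool -0.8
```

{"method": "apply_moves", "body": {
  "plan": [
    {"grip":85,"xyz":[15,-18,18],"yaw":0},
    {"grip":85,"xyz":[30,-17,17],"yaw":-0.8},
    {"grip":85,"xyz":[30,0,0],"yaw":0},
    {"grip":85,"xyz":[0,0,0],"yaw":0}
  ]
}}

```text
time_s: 4.05
eef_pos: [0.4631, -0.0782, 0.1871]
ee_rot: [-0.57, 1.556, -0.277]
wrist_force: [-0.3, 0.1, -0.1]
finger_gap: 0.0851
```

Run:
```python
from h import *
p=manip.camera("wrist"); cv2.imwrite(f"pics/c_wrist.png",p["color"]);pickle.dump(p,open(f"c_wrist.pkl","wb"))
go([.462,-.080,.066],106.8)
print(pose()[0], proj(p,[[.462,-.08,.122],[.462,-.08,.004],[.5768,-.0176,.058]]))
```

```text
tool shift mm [123.4   0.4  -3.9]  yaw now 106.8 turn world 0.0 => tool -0.0
[ 0.46385178 -0.07858104  0.18940785] [[283.15589637 206.43379311]
 [284.02845029 178.80335082]
 [307.7115778  302.1244739 ]]
```

View pics/c_wrist.png

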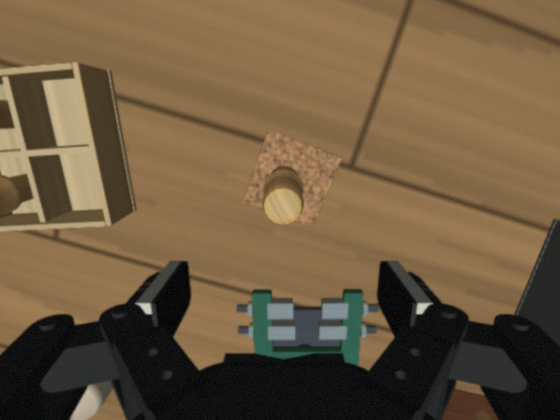

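The handle's top disc sits at (283,206), which is where my estimate predicts it. Descending to grasp.

{"method": "apply_moves", "body": {
  "plan": [
    {"grip":85,"xyz":[35,0,-1],"yaw":0},
    {"grip":85,"xyz":[40,0,-1],"yaw":0},
    {"grip":85,"xyz":[30,0,-1],"yaw":0},
    {"grip":85,"xyz":[12,0,-1],"yaw":0},
    {"grip":85,"xyz":[4,0,0],"yaw":0}
  ]
}}

```text
time_s: 4.6
eef_pos: [0.467, -0.0809, 0.0763]
ee_rot: [-0.656, 1.539, -0.363]
wrist_force: [0.8, -0.5, -0.1]
finger_gap: 0.0848
```

Run:
```python
from h import *
print(pose()[0],pose()[2]["wrist_force"],np.round(pose()[1],3).tolist())
p=manip.camera("wrist"); cv2.imwrite(f"pics/d_wrist.png",p["color"])
go([.462,-.080,.066],106.8)
```

```text
[ 0.46697613 -0.08090706  0.07633041] [ 0.82628623 -0.54846968 -0.06373828] [[0.029, -0.289, 0.957], [-0.011, 0.957, 0.289], [-1.0, -0.019, 0.025]]
tool shift mm [10.2  2.6 -4.9]  yaw now 106.8 turn world 0.0 => tool -0.0
```

View pics/d_wrist.png

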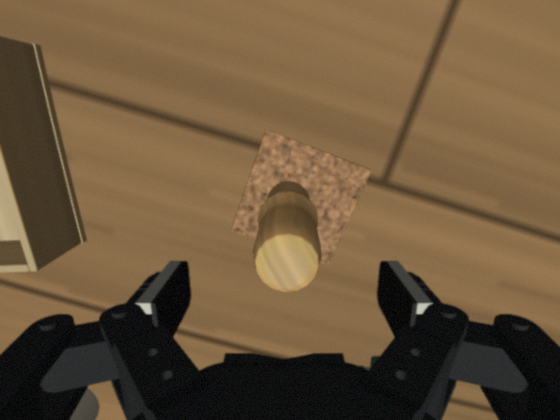

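{"method": "apply_moves", "body": {
  "plan": [
    {"grip":85,"xyz":[5,1,-3],"yaw":0},
    {"grip":85,"xyz":[4,1,-2],"yaw":0},
    {"grip":85,"xyz":[0,0,0],"yaw":0}
  ]
}}

```text
time_s: 4.95
eef_pos: [0.4639, -0.0815, 0.0711]
ee_rot: [-0.669, 1.534, -0.376]
wrist_force: [-0.6, 0.1, -1.4]
finger_gap: 0.0852
```

Run:
```python
from h import *
print(pose()[0],pose()[2]["wrist_force"],np.round(pose()[1],3).tolist())
go([.462,-.080,.066],106.8)
```

```text
[ 0.4639323  -0.08150254  0.07114238] [-0.5767643   0.11554079 -1.3654058 ] [[0.034, -0.289, 0.957], [-0.014, 0.957, 0.289], [-0.999, -0.023, 0.029]]
tool shift mm [ 5.1  2.1 -1.6]  yaw now 106.8 turn world 0.0 => tool -0.0
```

{"method": "apply_moves", "body": {
  "plan": [
    {"grip":85,"xyz":[6,1,-2],"yaw":0},
    {"grip":60,"xyz":[0,0,0],"yaw":0},
    {"grip":30,"xyz":[0,0,0],"yaw":0},
    {"grip":30,"xyz":[0,0,0],"yaw":0},
    {"grip":20,"xyz":[0,0,0],"yaw":0},
    {"grip":20,"xyz":[0,0,0],"yaw":0}
  ],
  "newtons": 70
}}

```text
time_s: 5.55
eef_pos: [0.4631, -0.0818, 0.0668]
ee_rot: [-0.67, 1.53, -0.377]
wrist_force: [0.5, -0.2, -0.4]
finger_gap: 0.0301
```

Run:
```python
from h import *
print(pose()[0],pose()[2]["wrist_force"],np.round(pose()[1],3).tolist(),pose()[2]["finger_gap"])
p=manip.camera("wrist"); cv2.imwrite(f"pics/e_wrist.png",p["color"])
```

```text
[ 0.46306285 -0.08179089  0.06675761] [ 0.47821214 -0.19731851 -0.38552522] [[0.038, -0.288, 0.957], [-0.015, 0.957, 0.289], [-0.999, -0.025, 0.032]] 0.030103006980000378
```

View pics/e_wrist.png

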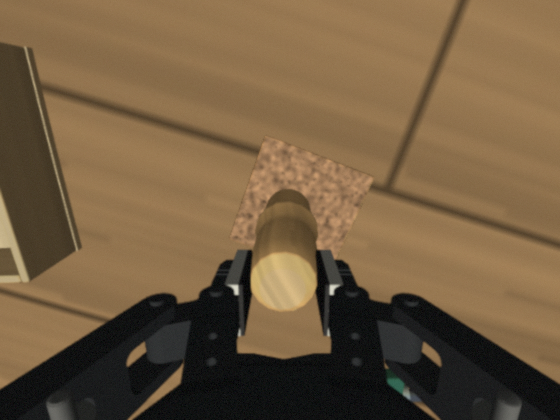

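{"method": "apply_moves", "body": {
  "plan": [
    {"grip":20,"xyz":[0,0,0],"yaw":0},
    {"grip":20,"xyz":[0,0,0],"yaw":0}
  ]
}}

```text
time_s: 5.8
eef_pos: [0.463, -0.0817, 0.0666]
ee_rot: [-0.67, 1.531, -0.377]
wrist_force: [1.0, 0.4, 0.4]
finger_gap: 0.0302
```

Run:
```python
from h import *
print(pose()[0],pose()[2]["wrist_force"],pose()[2]["finger_gap"])
for n in ("wrist","scene"):
    p=manip.camera(n); cv2.imwrite(f"pics/f_{n}.png",p["color"] if n=="wrist" else cv2.resize(p["color"][100:260,200:420],None,fx=3.5,fy=3.5,interpolation=cv2.INTER_CUBIC))
```

```text
[ 0.46298281 -0.08174413  0.06660822] [0.96735447 0.37337174 0.3755642 ] 0.030206699090401315
```

View pics/f_wrist.png

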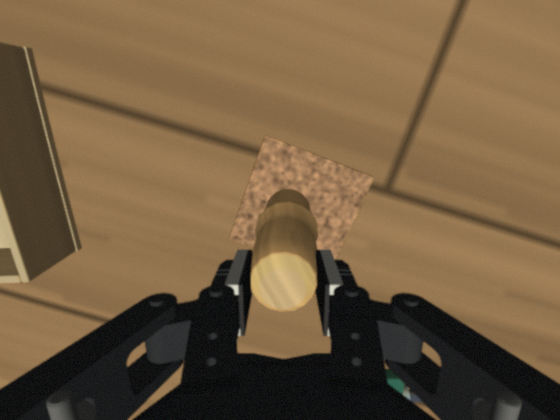

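View pics/f_scene.png

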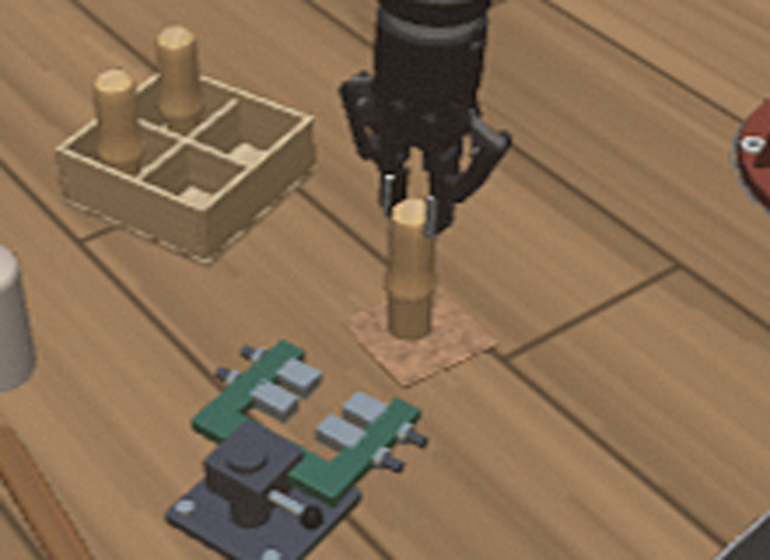

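Run:
```python
from h import *
s=manip.camera("scene")
for z in (.067,.08,.09,.1,.11):
    q=proj(s,[[.462-.005,-.08+.02,z]])[0]; print(z,((q-[200,100])*3.5).round())
for z in (.004,.069,.104,.122):
    q=proj(s,[[.462,-.08,z]])[0]; print("axis",z,((q-[200,100])*3.5).round())
```

```text
0.067 [433. 273.]
0.08 [434. 260.]
0.09 [434. 249.]
0.1 [435. 239.]
0.11 [435. 228.]
axis 0.004 [409. 324.]
axis 0.069 [411. 260.]
axis 0.104 [413. 223.]
axis 0.122 [413. 204.]
```

Run:
```python
from h import *
s=manip.camera("scene"); cv2.imwrite("pics/g.png",cv2.resize(s["color"][120:210,280:360],None,fx=8,fy=6.6,interpolation=cv2.INTER_CUBIC))
```

```text
(no output)
```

View pics/g.png

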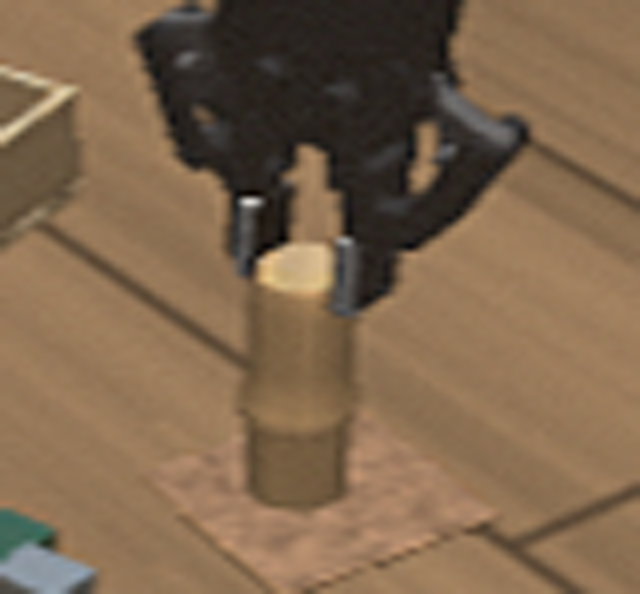

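Run:
```python
from h import *
w=manip.camera("wrist"); P,R,o=pose()
for b in (0,.008,.019,.03,.04,.05,.06): print(b,[proj(w,[P-R[:,0]*b+R[:,1]*s])[0].round(0).tolist() for s in(-.015,.015,)], (P-R[:,0]*b).round(3))
cv2.imwrite("pics/g2.png",cv2.resize(w["color"][220:400,180:390],None,fx=3.3,fy=3.3,interpolation=cv2.INTER_CUBIC))
print(np.array(w["cam_to_world"])[:3,3]-P, proj(w,[[.462,-.08,.122],[.462,-.08,.004]]))
```

```text
0 [[260.0, 238.0], [309.0, 238.0]] [ 0.463 -0.082  0.067]
0.008 [[259.0, 243.0], [310.0, 243.0]] [ 0.463 -0.082  0.075]
0.019 [[257.0, 250.0], [312.0, 250.0]] [ 0.462 -0.081  0.086]
0.03 [[255.0, 259.0], [314.0, 259.0]] [ 0.462 -0.081  0.097]
0.04 [[254.0, 267.0], [316.0, 267.0]] [ 0.461 -0.081  0.107]
0.05 [[252.0, 277.0], [318.0, 277.0]] [ 0.461 -0.081  0.117]
0.06 [[250.0, 288.0], [320.0, 288.0]] [ 0.461 -0.081  0.127]
[-0.07177021 -0.01764775  0.17844083] [[286.21838975 285.76446882]
 [288.66761167 207.33625903]]
```

View pics/g2.png

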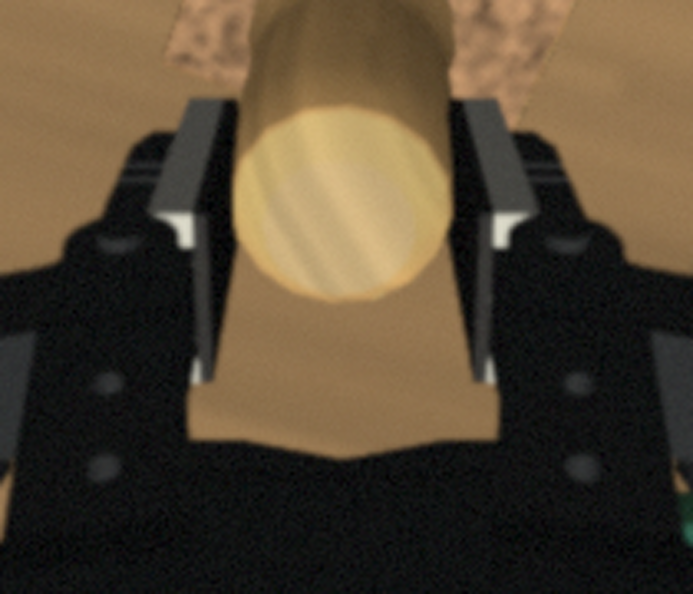

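Run:
```python
from h import *
w=manip.camera("wrist"); P,R,o=pose()
for z in (-.011,.011):
  for b in (0,.01,.02,.03,.04,.05,.06,.07): print(z,b,[proj(w,[P-R[:,0]*b+R[:,1]*s+R[:,2]*z])[0].round(0).tolist() for s in(-.018,-.015,.015,.018)])
```

```text
-0.011 0 [[254.0, 221.0], [259.0, 221.0], [310.0, 221.0], [315.0, 221.0]]
-0.011 0.01 [[253.0, 226.0], [258.0, 226.0], [311.0, 226.0], [316.0, 226.0]]
-0.011 0.02 [[251.0, 232.0], [257.0, 232.0], [313.0, 232.0], [318.0, 232.0]]
-0.011 0.03 [[249.0, 239.0], [255.0, 239.0], [314.0, 239.0], [320.0, 239.0]]
-0.011 0.04 [[247.0, 246.0], [253.0, 246.0], [316.0, 246.0], [323.0, 246.0]]
-0.011 0.05 [[244.0, 255.0], [251.0, 255.0], [319.0, 255.0], [325.0, 255.0]]
-0.011 0.06 [[241.0, 264.0], [249.0, 264.0], [321.0, 264.0], [328.0, 264.0]]
-0.011 0.07 [[238.0, 276.0], [246.0, 276.0], [324.0, 276.0], [332.0, 276.0]]
0.011 0 [[255.0, 255.0], [260.0, 255.0], [309.0, 255.0], [314.0, 255.0]]
0.011 0.01 [[254.0, 262.0], [259.0, 262.0], [310.0, 262.0], [315.0, 262.0]]
0.011 0.02 [[252.0, 270.0], [258.0, 270.0], [312.0, 270.0], [317.0, 270.0]]
0.011 0.03 [[250.0, 278.0], [256.0, 278.0], [313.0, 278.0], [319.0, 278.0]]
0.011 0.04 [[248.0, 288.0], [254.0, 288.0], [315.0, 288.0], [321.0, 288.0]]
0.011 0.05 [[246.0, 299.0], [252.0, 299.0], [317.0, 299.0], [324.0, 299.0]]
0.011 0.06 [[243.0, 311.0], [250.0, 311.0], [320.0, 311.0], [326.0, 311.0]]
0.011 0.07 [[240.0, 325.0], [248.0, 325.0], [322.0, 325.0], [330.0, 325.0]]
```

The gap reads 30 mm and the scene view shows the pads only on the tapered top of the handle, with their tips at z≈0.10. The fingers are about 30 mm higher than the reported TCP implies. I'll open, lower about 28 mm and grip again on the straight section.

{"method": "apply_moves", "body": {
  "plan": [
    {"grip":65,"xyz":[0,0,0],"yaw":0},
    {"grip":65,"xyz":[0,0,0],"yaw":0},
    {"grip":65,"xyz":[0,0,0],"yaw":0},
    {"grip":65,"xyz":[8,0,0],"yaw":0},
    {"grip":65,"xyz":[10,0,-1],"yaw":0},
    {"grip":65,"xyz":[9,0,-1],"yaw":0},
    {"grip":65,"xyz":[3,0,0],"yaw":0}
  ]
}}

```text
time_s: 6.8
eef_pos: [0.4619, -0.0828, 0.0337]
ee_rot: [-0.672, 1.531, -0.379]
wrist_force: [-0.1, 0.3, 0.9]
finger_gap: 0.065
```

Run:
```python
from h import *
P,R,o=pose();print(P,o["wrist_force"],np.round(R,3).tolist(),o["finger_gap"])
w=manip.camera("wrist");s=manip.camera("scene")
a=cv2.resize(w["color"][200:400,160:410],None,fx=1.6,fy=1.6,interpolation=cv2.INTER_CUBIC);b=cv2.resize(s["color"][120:210,280:360],None,fx=4,fy=3.56,interpolation=cv2.INTER_CUBIC)
h=min(a.shape[0],b.shape[0]);cv2.imwrite("pics/h.png",np.hstack([a[:h],b[:h]]))
```

```text
[ 0.46187234 -0.08278392  0.03366829] [-0.09385377  0.30284271  0.90309754] [[0.037, -0.288, 0.957], [-0.015, 0.957, 0.289], [-0.999, -0.025, 0.031]] 0.06497944865497798
```

View pics/h.png

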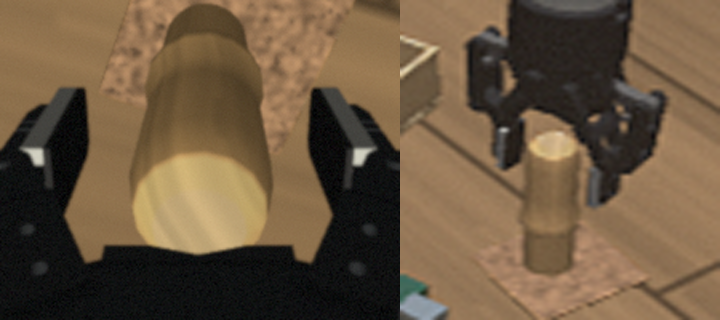

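{"method": "apply_moves", "body": {
  "plan": [
    {"grip":20,"xyz":[0,0,0],"yaw":0},
    {"grip":20,"xyz":[0,0,0],"yaw":0},
    {"grip":20,"xyz":[0,0,0],"yaw":0},
    {"grip":20,"xyz":[0,0,0],"yaw":0},
    {"grip":20,"xyz":[0,0,0],"yaw":0}
  ],
  "newtons": 80
}}

```text
time_s: 7.4
eef_pos: [0.4627, -0.0831, 0.0353]
ee_rot: [-0.673, 1.529, -0.38]
wrist_force: [-0.1, -0.3, -0.7]
finger_gap: 0.0343
```

Run:
```python
from h import *
P,R,o=pose();print(P,o["wrist_force"],np.round(R,3).tolist(),o["finger_gap"])
w=manip.camera("wrist");s=manip.camera("scene")
a=cv2.resize(w["color"][200:400,160:410],None,fx=1.6,fy=1.6,interpolation=cv2.INTER_CUBIC);b=cv2.resize(s["color"][120:210,280:360],None,fx=4,fy=3.56,interpolation=cv2.INTER_CUBIC)
h=min(a.shape[0],b.shape[0]);cv2.imwrite("pics/i.png",np.hstack([a[:h],b[:h]]))
```

```text
[ 0.46271437 -0.08310517  0.0353138 ] [-0.10440888 -0.25429828 -0.74298455] [[0.038, -0.288, 0.957], [-0.015, 0.957, 0.289], [-0.999, -0.026, 0.032]] 0.03428713495992735
```

View pics/i.png

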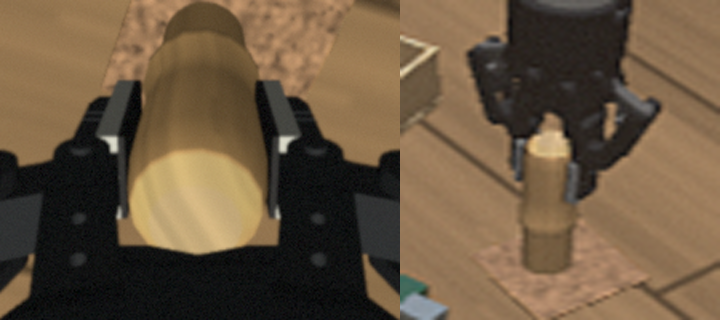

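{"method": "apply_moves", "body": {
  "plan": [
    {"grip":20,"xyz":[-8,0,0],"yaw":0},
    {"grip":20,"xyz":[-12,0,0],"yaw":0},
    {"grip":20,"xyz":[-12,0,0],"yaw":0},
    {"grip":20,"xyz":[0,5,15],"yaw":0},
    {"grip":20,"xyz":[0,7,24],"yaw":0},
    {"grip":20,"xyz":[0,7,24],"yaw":0},
    {"grip":20,"xyz":[0,6,16],"yaw":0},
    {"grip":20,"xyz":[0,0,0],"yaw":0}
  ]
}}

```text
time_s: 8.3
eef_pos: [0.5346, -0.0354, 0.0792]
ee_rot: [-0.671, 1.522, -0.38]
wrist_force: [-0.5, -0.3, -0.5]
finger_gap: 0.034
```

Run:
```python
from h import *
P,R,o=pose();print(P,o["wrist_force"],np.round(R,3).tolist(),o["finger_gap"])
for n in ("wrist","scene","top"):
    p=manip.camera(n);pickle.dump(p,open(f"j_{n}.pkl","wb"))
    c={"wrist":np.s_[150:420,140:420],"scene":np.s_[140:290,220:370],"top":np.s_[160:290,220:350]}[n]
    cv2.imwrite(f"pics/j_{n}.png",cv2.resize(p["color"][c],None,fx=2.8 if n=="wrist" else 4,fy=2.2 if n=="wrist" else 4,interpolation=cv2.INTER_CUBIC))
go([.5385,-.0292,.063],106.8)
```

```text
[ 0.53457903 -0.03542707  0.079231  ] [-0.48814164 -0.27410256 -0.49689125] [[0.045, -0.286, 0.957], [-0.018, 0.958, 0.287], [-0.999, -0.03, 0.038]] 0.03399164774319625
tool shift mm [15.6  5.9  6.9]  yaw now 106.6 turn world 0.2 => tool -0.2
```

View pics/j_wrist.png

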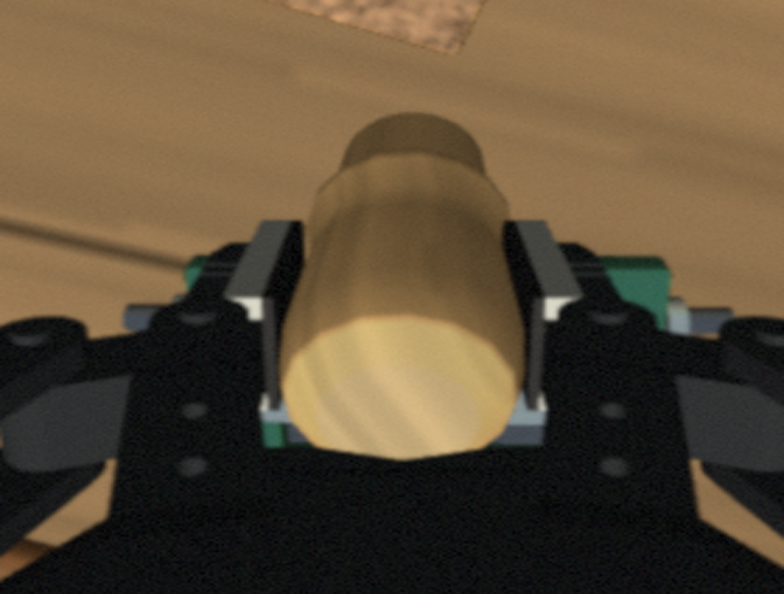

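View pics/j_scene.png

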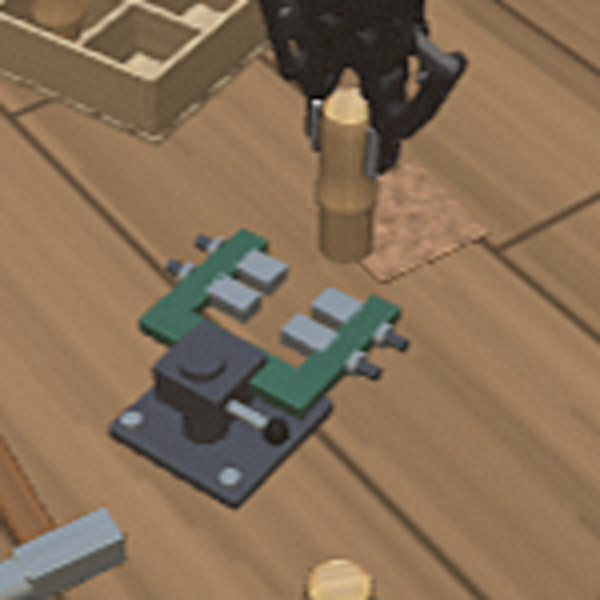

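View pics/j_top.png

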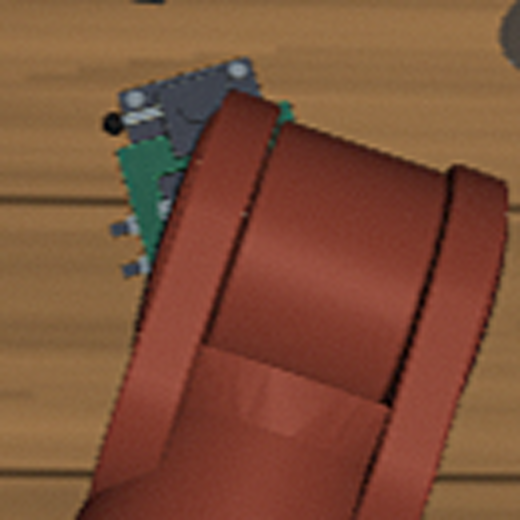

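```bash
cat >> h.py <<'E'
GA=np.radians(16.8);GO=np.array([.5768,-.0176])
def gf(X): # world->gauge xy
    d=np.array(X)[:2]-GO;c,s=np.cos(GA),np.sin(GA);return np.array([c*d[0]+s*d[1],-s*d[0]+c*d[1]])
def gw(x,y): 
    c,s=np.cos(GA),np.sin(GA);return GO+[c*x-s*y,s*x+c*y]
E
python3 - <<'E'
from h import *
w=pickle.load(open("j_wrist.pkl","rb"));s=pickle.load(open("j_scene.pkl","rb"))
f=lambda u,v:(140+(u-.9)/2.8,150+(v-.6)/2.2)
for n,a,z in(("fL",(186,265),.058),("fR",(668,267),.058),("tenL",(343,162),.05),("tenR",(484,162),.05),("disc",(401,387),.166),("discL",(282,387),.166),("discR",(520,387),.166),("collarL",(306,210),.098),("collarR",(508,210),.098)):
    X=onz(w,f(*a),z);print(n,X.round(4),(gf(X)*1000).round(1))
g=lambda u,v:(220+(u-1.5)/4,140+(v-1.5)/4)
for n,a,z in (("foot",(346,246),.048),("top",(345,104),.166),("topL",(325,104),.166),("topR",(368,104),.166),("tenL",(320,240),.048),("tenR",(373,240),.048)):
    X=onz(s,g(*a),z);print(n,X.round(4),(gf(X)*1000).round(1))
for n,a in (("A",(400,300)),("B",(238,232)),("fm_r_in",(371,295)),("fl_in",(265,240))):
    X=onz(s,g(*a),.058);print(n,X.round(4),(gf(X)*1000).round(1))
P,R,o=pose();print("tool axis at tip",(gf(P-R[:,0]*.055)*1000).round(1),(gf(P)*1000).round(1))
E
```

```text
fL [ 0.5834 -0.0793  0.058 ] [-11.5 -61. ]
fR [0.5477 0.0361 0.058 ] [-12.4  59.8]
tenL [ 0.5406 -0.0506  0.05  ] [-44.2 -21.2]
tenR [ 0.5303 -0.0173  0.05  ] [-44.5  13.7]
disc [ 0.5301 -0.0349  0.166 ] [-49.7  -3.1]
discL [ 0.5346 -0.0488  0.166 ] [-49.4 -17.7]
discR [ 0.5256 -0.0211  0.166 ] [-50.   11.4]
collarL [ 0.5366 -0.0546  0.098 ] [-49.1 -23.8]
collarR [ 0.5249 -0.0171  0.098 ] [-49.5  15.5]
foot [ 0.5358 -0.0324  0.048 ] [-43.5  -2.3]
top [ 0.5396 -0.0309  0.166 ] [-39.5  -1.9]
topL [ 0.549 -0.038  0.166] [-32.5 -11.5]
topR [ 0.5287 -0.0227  0.166 ] [-47.6   9. ]
tenL [ 0.5458 -0.0469  0.048 ] [-38.1 -19.1]
tenR [ 0.5185 -0.0266  0.048 ] [-58.4   8.2]
A [0.5453 0.0344 0.058 ] [-15.1  58.9]
B [ 0.5898 -0.0755  0.058 ] [ -4.3 -59.2]
fm_r_in [0.5569 0.0204 0.058 ] [-8.1 42.1]
fl_in [ 0.5803 -0.0591  0.058 ] [ -8.6 -40.7]
tool axis at tip [-49.5  -3.8] [-47.5  -5.4]
```

Run:
```python
from h import *
w=pickle.load(open("j_wrist.pkl","rb"));s=pickle.load(open("j_scene.pkl","rb"))
f=lambda u,v:(140+(u-.9)/2.8,150+(v-.6)/2.2);g=lambda u,v:(220+(u-1.5)/4,140+(v-1.5)/4)
x,r=tri([ray(w,f(401,387)),ray(s,g(345,104))]);print(x,r,gf(x)*1000)
x,r=tri([ray(w,f(186,265)),ray(s,g(238,232))]);print(x,r,gf(x)*1000)
for z in (.03,.036,.042,.048):
    print(z,[(np.array(q)-[220,140])*4+1.5 for q in proj(s,[[*gw(-44,-3),z]])])
```

```text
[ 0.53504992 -0.03478826  0.16075583] [np.float64(0.001246601324528774), np.float64(0.0012466013245287196)] [-44.93612257  -4.38755547]
[ 0.58665991 -0.08010316  0.0528073 ] [np.float64(0.00012050522462796823), np.float64(0.00012050522462802239)] [ -8.62631373 -62.68532529]
0.03 [array([ 1861.51317658, -1390.42658973])]
0.036 [array([ 1861.74253217, -1390.95446873])]
0.042 [array([ 1861.97195194, -1391.48250037])]
0.048 [array([ 1862.20143589, -1392.01068472])]
```

{"method": "apply_moves", "body": {
  "plan": [
    {"grip":20,"xyz":[6,1,0],"yaw":0},
    {"grip":20,"xyz":[8,1,0],"yaw":0},
    {"grip":20,"xyz":[3,1,8],"yaw":0},
    {"grip":20,"xyz":[0,0,8],"yaw":0},
    {"grip":20,"xyz":[0,0,0],"yaw":0}
  ]
}}

```text
time_s: 8.95
eef_pos: [0.5477, -0.0303, 0.0605]
ee_rot: [-0.69, 1.524, -0.403]
wrist_force: [0.8, 0.2, -0.5]
finger_gap: 0.0338
```

Run:
```python
from h import *
P,R,o=pose();print(P,o["wrist_force"],np.round(R,3).tolist(),o["finger_gap"],o["ft_torque"])
print("tool axis",(gf(P-R[:,0]*.055)*1000).round(1),(gf(P)*1000).round(1))
for n in ("wrist","scene"):
    p=manip.camera(n);pickle.dump(p,open(f"k_{n}.pkl","wb"))
    c={"wrist":np.s_[150:420,140:420],"scene":np.s_[140:290,220:370]}[n]
    cv2.imwrite(f"pics/k_{n}.png",cv2.resize(p["color"][c],None,fx=2.8 if n=="wrist" else 4,fy=2.2 if n=="wrist" else 4,interpolation=cv2.INTER_CUBIC))
```

```text
[ 0.54765551 -0.03028436  0.06051752] [ 0.83535007  0.19637494 -0.54500795] [[0.043, -0.283, 0.958], [-0.018, 0.959, 0.284], [-0.999, -0.03, 0.036]] 0.033763677654283224 [0.01436086 0.03248211 0.01973797]
tool axis [-33.5  -2.1] [-31.6  -3.7]
```

View pics/k_wrist.png

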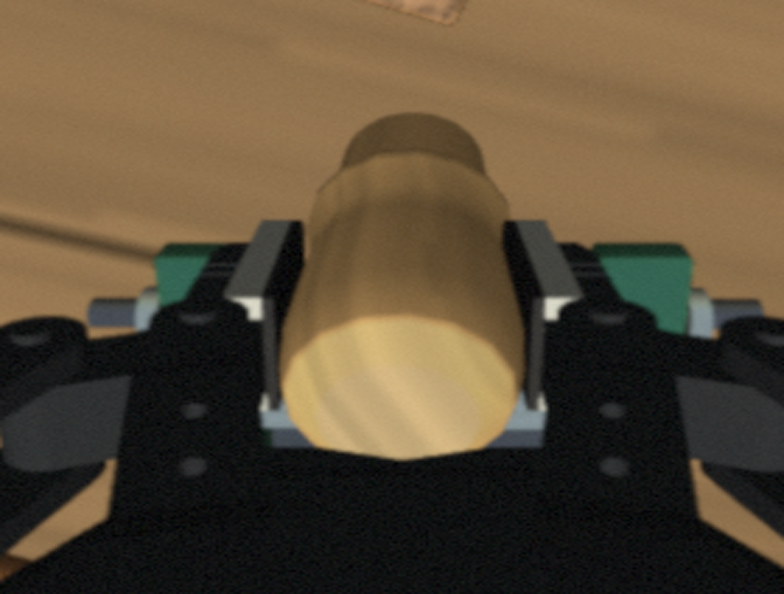

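View pics/k_scene.png

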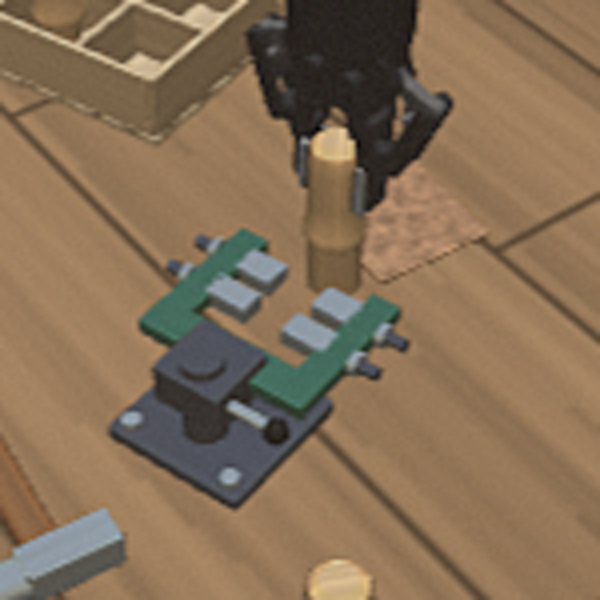

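Run:
```python
from h import *
w=pickle.load(open("k_wrist.pkl","rb"))
f=lambda u,v:(140+(u-.9)/2.8,150+(v-.6)/2.2)
for n,a,z in(("fL",(157,253),.058),("fR",(691,253),.058),("tenL",(343,162),.035),("tenR",(484,162),.035),("collarL",(306,210),.085),("collarR",(508,210),.085),("disc",(401,387),.149)):
    X=onz(w,f(*a),z);print(n,(gf(X)*1000).round(1))
```

```text
fL [-11.8 -60.5]
fR [-12.8  60. ]
tenL [-31.7 -19.6]
tenR [-31.8  14.6]
collarL [-37.7 -21.8]
collarR [-37.9  16.1]
disc [-36.9  -1.9]
```

{"method": "apply_moves", "body": {
  "plan": [
    {"grip":20,"xyz":[0,2,5],"yaw":0},
    {"grip":20,"xyz":[0,1,6],"yaw":0},
    {"grip":20,"xyz":[0,0,4],"yaw":0},
    {"grip":20,"xyz":[0,0,0],"yaw":0}
  ]
}}

```text
time_s: 9.45
eef_pos: [0.5621, -0.0226, 0.0616]
ee_rot: [-0.691, 1.524, -0.404]
wrist_force: [-0.6, 0.1, -1.1]
finger_gap: 0.0341
```

Run:
```python
from h import *
P,R,o=pose();print(P,o["wrist_force"],np.round(R,3).tolist())
print("tool axis",(gf(P-R[:,0]*.055)*1000).round(1),(gf(P)*1000).round(1))
p=manip.camera("wrist");pickle.dump(p,open(f"l_wrist.pkl","wb"))
cv2.imwrite(f"pics/l_wrist.png",cv2.resize(p["color"][150:420,140:420],None,fx=2.8,fy=2.2,interpolation=cv2.INTER_CUBIC))
```

```text
[ 0.5620866  -0.02259427  0.0615696 ] [-0.62773472  0.05326401 -1.12693844] [[0.043, -0.283, 0.958], [-0.019, 0.959, 0.284], [-0.999, -0.03, 0.036]]
tool axis [-17.5   1.1] [-15.5  -0.5]
```

View pics/l_wrist.png

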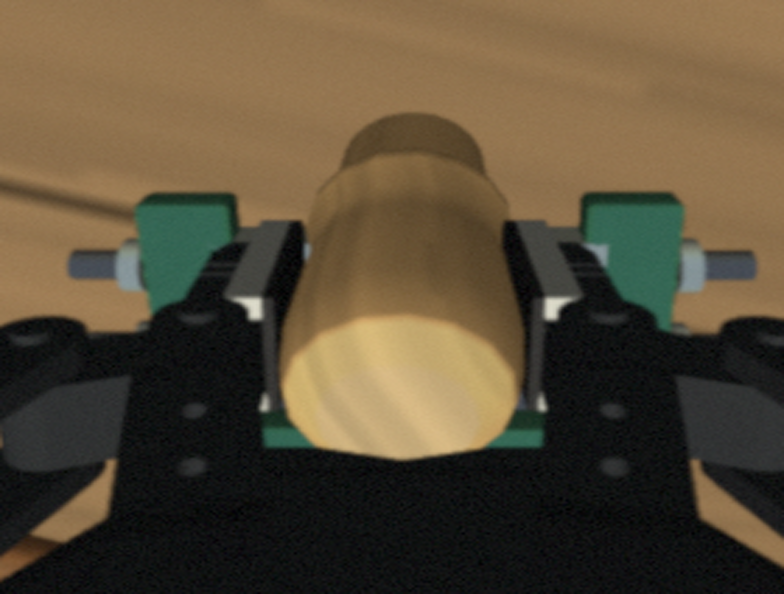

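Run:
```python
from h import *
w=pickle.load(open("l_wrist.pkl","rb"))
f=lambda u,v:(140+(u-.9)/2.8,150+(v-.6)/2.2)
for n,a,z in(("fL",(137,206),.058),("fR",(683,206),.058),("iL",(237,206),.058),("iR",(582,206),.058),("tenL",(343,162),.035),("tenR",(484,162),.035),("collarL",(306,210),.085),("collarR",(508,210),.085),("disc",(401,387),.149)):
    X=onz(w,f(*a),z);print(n,(gf(X)*1000).round(1))
```

```text
fL [-10.1 -60.9]
fR [-10.8  60.4]
iL [-10.3 -38.2]
iR [-10.8  38.2]
tenL [-15.2 -16.5]
tenR [-15.4  17.9]
collarL [-21.2 -18.7]
collarR [-21.5  19.4]
disc [-20.    1.3]
```

{"method": "apply_moves", "body": {
  "plan": [
    {"grip":20,"xyz":[0,-0.6,4],"yaw":0},
    {"grip":20,"xyz":[0,0,2],"yaw":0},
    {"grip":20,"xyz":[0,0,0],"yaw":0}
  ]
}}

```text
time_s: 9.8
eef_pos: [0.5682, -0.0215, 0.0618]
ee_rot: [-0.694, 1.524, -0.407]
wrist_force: [-0.5, -0.7, -0.3]
finger_gap: 0.0338
```

{"method": "apply_moves", "body": {
  "plan": [
    {"grip":20,"xyz":[0,0,2],"yaw":0},
    {"grip":20,"xyz":[0,0,1],"yaw":0}
  ]
}}

```text
time_s: 10.0
eef_pos: [0.5707, -0.0209, 0.0618]
ee_rot: [-0.715, 1.524, -0.428]
wrist_force: [-2.1, -1.3, -0.9]
finger_gap: 0.0337
```

{"method": "apply_moves", "body": {
  "plan": [
    {"grip":20,"xyz":[0,0,2],"yaw":0},
    {"grip":20,"xyz":[0,0,1],"yaw":0}
  ]
}}

```text
time_s: 10.2
eef_pos: [0.572, -0.0206, 0.0616]
ee_rot: [-0.777, 1.527, -0.491]
wrist_force: [-6.1, -2.5, 3.1]
finger_gap: 0.0343
```

{"method": "apply_moves", "body": {
  "plan": [
    {"grip":20,"xyz":[0,0,2],"yaw":0},
    {"grip":20,"xyz":[0,0,1.5],"yaw":0}
  ]
}}

```text
time_s: 10.4
eef_pos: [0.573, -0.0203, 0.0616]
ee_rot: [-0.879, 1.531, -0.594]
wrist_force: [-7.6, -2.2, 3.6]
finger_gap: 0.0341
```

Run:
```python
from h import *
P,R,o=pose();print(P,o["wrist_force"],np.round(R,3).tolist(),o["ft_torque"])
print("tool axis",(gf(P-R[:,0]*.055)*1000).round(1),(gf(P)*1000).round(1))
for n in ("wrist","scene"):
    p=manip.camera(n);pickle.dump(p,open(f"m_{n}.pkl","wb"))
    c={"wrist":np.s_[150:420,140:420],"scene":np.s_[140:290,220:370]}[n]
    cv2.imwrite(f"pics/m_{n}.png",cv2.resize(p["color"][c],None,fx=2.8 if n=="wrist" else 4,fy=2.2 if n=="wrist" else 4,interpolation=cv2.INTER_CUBIC))
```

```text
[ 0.573009   -0.02029685  0.06155511] [-7.62058085 -2.15210751  3.60853456] [[0.033, -0.281, 0.959], [-0.022, 0.959, 0.282], [-0.999, -0.031, 0.025]] [-0.58298996  1.98155285 -0.04255639]
tool axis [-5.8  0.2] [-4.4 -1.5]
```

View pics/m_wrist.png

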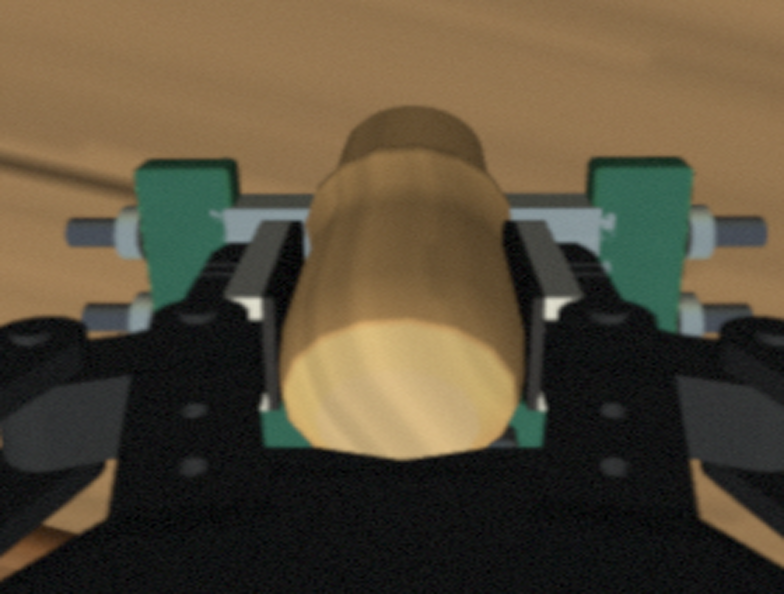

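View pics/m_scene.png

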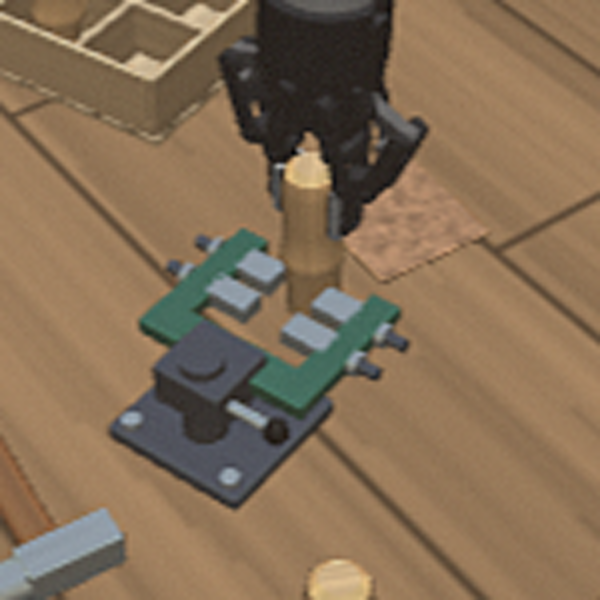

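The trial stops at the front anvils. The axis is at x≈-6 mm (expected -6.5 for a thick tenon) under about 8 N of push. There is almost no sideways force, and the picture shows it centred between the anvils, so the contact is symmetric and the tenon is thick. I'll withdraw and take it to the reject box.

{"method": "apply_moves", "body": {
  "plan": [
    {"grip":20,"xyz":[0,0,-5],"yaw":0},
    {"grip":20,"xyz":[0,0,-15],"yaw":0},
    {"grip":20,"xyz":[0,0,-20],"yaw":0},
    {"grip":20,"xyz":[-10,0,-10],"yaw":0},
    {"grip":20,"xyz":[-25,0,0],"yaw":0},
    {"grip":20,"xyz":[-30,0,0],"yaw":0},
    {"grip":20,"xyz":[-25,5,0],"yaw":0},
    {"grip":20,"xyz":[0,15,4],"yaw":0},
    {"grip":20,"xyz":[0,30,8],"yaw":0},
    {"grip":20,"xyz":[0,36,9],"yaw":0},
    {"grip":20,"xyz":[0,36,9],"yaw":0},
    {"grip":20,"xyz":[0,36,9],"yaw":0}
  ]
}}

```text
time_s: 11.7
eef_pos: [0.5151, 0.1321, 0.1513]
ee_rot: [-0.696, 1.524, -0.418]
wrist_force: [0.1, -0.1, -1.3]
finger_gap: 0.0339
```

Run:
```python
from h import *
P,R,o=pose();print(P,o["wrist_force"],np.round(R,3).tolist(),o["finger_gap"],np.round(o["qpos"],2))
go([.52,.358,.15])
p=manip.camera("top");cv2.imwrite("pics/n_top.png",p["color"])
p=manip.camera("scene");cv2.imwrite("pics/n_scene.png",p["color"])
print([(r["centre"],r["score"]) for r in manip.place_of(p,"reject")])
for X in ([.52,.358,0],):print(proj(p,X))
```

```text
[0.51505082 0.13206992 0.15127597] [ 0.10529825 -0.14794366 -1.33741249] [[0.042, -0.274, 0.961], [-0.019, 0.961, 0.275], [-0.999, -0.03, 0.036]] 0.033867388412512266 [ 0.02 -0.16 -0.24  1.45 -0.02 -0.26]
tool shift mm [ -2.8 215.9  66.9] 
[([425.8, 317.3], 0.73)]
[[422.48113327 314.49108126]]
```

View pics/n_scene.png

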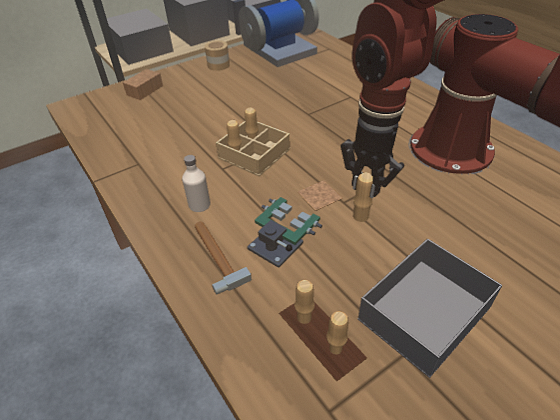

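The handle is held upright and everything else is in place. The reject box interior is centred near (425,315), which matches my estimate. Continuing over the box.

{"method": "apply_moves", "body": {
  "plan": [
    {"grip":20,"xyz":[0,30,9],"yaw":0},
    {"grip":20,"xyz":[0,36,11],"yaw":0},
    {"grip":20,"xyz":[0,36,11],"yaw":0},
    {"grip":20,"xyz":[0,36,11],"yaw":0},
    {"grip":20,"xyz":[0,36,11],"yaw":0},
    {"grip":20,"xyz":[0,25,8],"yaw":0},
    {"grip":20,"xyz":[0,10,3],"yaw":0},
    {"grip":20,"xyz":[0,0,0],"yaw":0}
  ]
}}

```text
time_s: 12.65
eef_pos: [0.5224, 0.3529, 0.1469]
ee_rot: [-0.659, 1.522, -0.385]
wrist_force: [0.1, 0.1, -1.8]
finger_gap: 0.0337
```

Run:
```python
from h import *
P,R,o=pose();print(P,o["wrist_force"],np.round(R,3).tolist(),o["finger_gap"],np.round(o["qpos"],2))
go([.52,.358,.035])
p=manip.camera("scene");cv2.imwrite("pics/o.png",cv2.resize(p["color"][180:400,300:520],None,fx=2.6,fy=2.6))
p=manip.camera("wrist");cv2.imwrite("pics/o_w.png",p["color"])
```

```text
[0.52239543 0.35290184 0.14691425] [ 0.13022409  0.07480122 -1.79583852] [[0.045, -0.27, 0.962], [-0.018, 0.962, 0.271], [-0.999, -0.03, 0.038]] 0.033662588039984724 [ 0.41  0.15  0.06  1.45 -0.03  0.13]
tool shift mm [111.6   8.9  -5.2]
```

View pics/o.png

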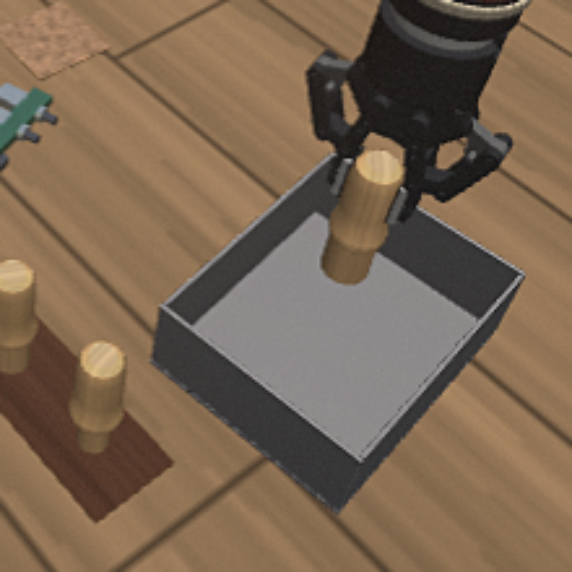

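View pics/o_w.png

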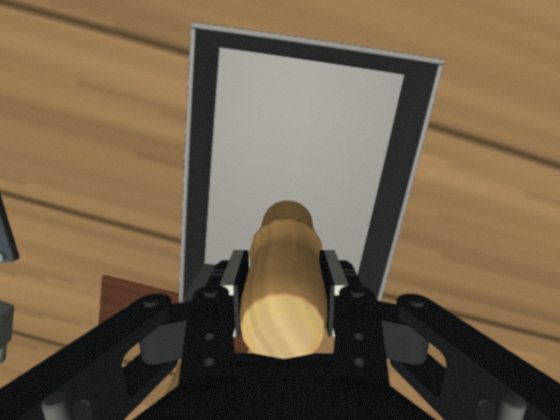

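The handle hangs over the box interior, which spans columns 190–440 in the wrist view. Lowering it.

{"method": "apply_moves", "body": {
  "plan": [
    {"grip":20,"xyz":[20,2,-1],"yaw":0},
    {"grip":20,"xyz":[28,1,-1],"yaw":0},
    {"grip":20,"xyz":[25,1,-1],"yaw":0},
    {"grip":20,"xyz":[18,0,-1],"yaw":0},
    {"grip":20,"xyz":[8,0,0],"yaw":0},
    {"grip":20,"xyz":[0,0,0],"yaw":0}
  ]
}}

```text
time_s: 13.35
eef_pos: [0.5258, 0.3436, 0.0476]
ee_rot: [-0.635, 1.518, -0.372]
wrist_force: [-0.3, -0.1, -0.5]
finger_gap: 0.0343
```

Run:
```python
from h import *
P,R,o=pose();print(P,o["wrist_force"],np.round(R,3).tolist(),o["finger_gap"])
p=manip.camera("scene");cv2.imwrite("pics/q.png",cv2.resize(p["color"][180:400,300:520],None,fx=2.6,fy=2.6))
p=manip.camera("wrist");cv2.imwrite("pics/q_w.png",p["color"])
```

```text
[0.52584252 0.34360969 0.04755834] [-0.27694823 -0.14863124 -0.48005955] [[0.049, -0.26, 0.964], [-0.019, 0.965, 0.261], [-0.999, -0.031, 0.042]] 0.03425020249309014
```

View pics/q.png

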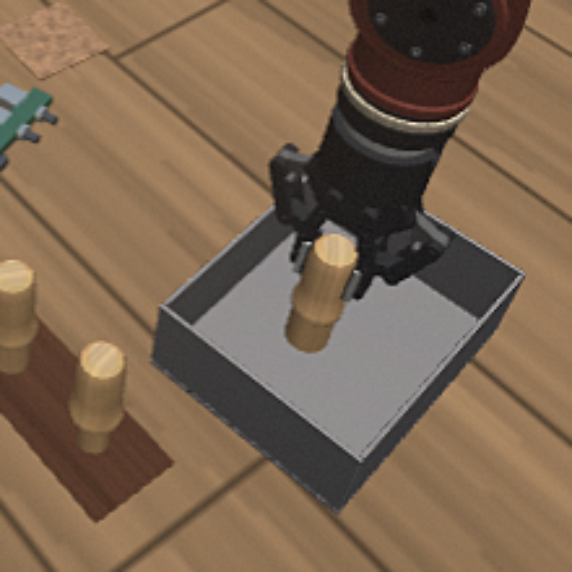

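View pics/q_w.png

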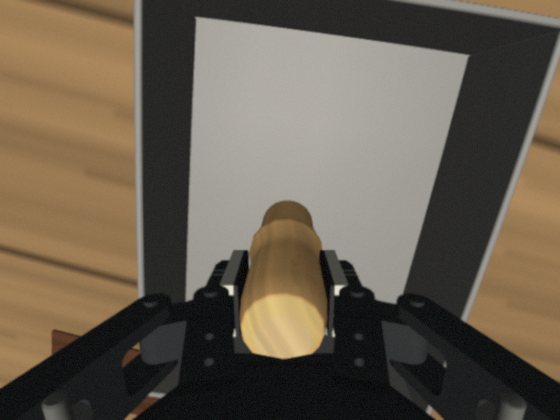

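{"method": "apply_moves", "body": {
  "plan": [
    {"grip":20,"xyz":[3,6,0],"yaw":0},
    {"grip":20,"xyz":[3,6,0],"yaw":0},
    {"grip":20,"xyz":[3,0,0],"yaw":0},
    {"grip":20,"xyz":[0,0,0],"yaw":0}
  ]
}}

```text
time_s: 13.85
eef_pos: [0.526, 0.3579, 0.0429]
ee_rot: [-0.542, 1.513, -0.278]
wrist_force: [-0.3, 0.2, -0.6]
finger_gap: 0.0336
```

{"method": "apply_moves", "body": {
  "plan": [
    {"grip":20,"xyz":[3,0,0],"yaw":0},
    {"grip":20,"xyz":[2,0,0],"yaw":0}
  ]
}}

```text
time_s: 14.05
eef_pos: [0.5264, 0.3582, 0.0381]
ee_rot: [-0.536, 1.512, -0.271]
wrist_force: [0.0, 0.1, -0.8]
finger_gap: 0.0341
```

{"method": "apply_moves", "body": {
  "plan": [
    {"grip":20,"xyz":[2,0,0],"yaw":0},
    {"grip":20,"xyz":[2,0,0],"yaw":0}
  ]
}}

```text
time_s: 14.25
eef_pos: [0.5275, 0.3583, 0.0348]
ee_rot: [-0.519, 1.511, -0.254]
wrist_force: [-1.8, -1.5, 16.0]
finger_gap: 0.0338
```

{"method": "apply_moves", "body": {
  "plan": [
    {"grip":20,"xyz":[2,0,0],"yaw":0},
    {"grip":20,"xyz":[0,0,0],"yaw":0}
  ]
}}

```text
time_s: 14.45
eef_pos: [0.5286, 0.3586, 0.0355]
ee_rot: [-0.494, 1.508, -0.23]
wrist_force: [1.3, -0.0, -1.2]
finger_gap: 0.0337
```

The foot touched the floor at TCP z 0.035 (16 N, which then fell back to none). Releasing.

{"method": "apply_moves", "body": {
  "plan": [
    {"grip":50,"xyz":[0,0,0],"yaw":0},
    {"grip":65,"xyz":[0,0,0],"yaw":0},
    {"grip":65,"xyz":[0,0,0],"yaw":0},
    {"grip":65,"xyz":[0,0,0],"yaw":0}
  ]
}}

```text
time_s: 14.85
eef_pos: [0.5287, 0.3584, 0.0351]
ee_rot: [-0.495, 1.508, -0.231]
wrist_force: [0.5, -0.2, -0.4]
finger_gap: 0.0654
```

Run:
```python
from h import *
P,R,o=pose();print(P,o["wrist_force"],np.round(R,3).tolist(),o["finger_gap"])
p=manip.camera("scene");a=cv2.resize(p["color"][200:400,330:510],None,fx=2,fy=2)
p=manip.camera("wrist");cv2.imwrite("pics/r.png",np.hstack([a,cv2.resize(p["color"],(430,400))]))
```

```text
[0.52873941 0.35838538 0.03512252] [ 0.51145961 -0.19760656 -0.40707566] [[0.061, -0.26, 0.964], [-0.014, 0.965, 0.261], [-0.998, -0.03, 0.055]] 0.065376220880946
```

View pics/r.png

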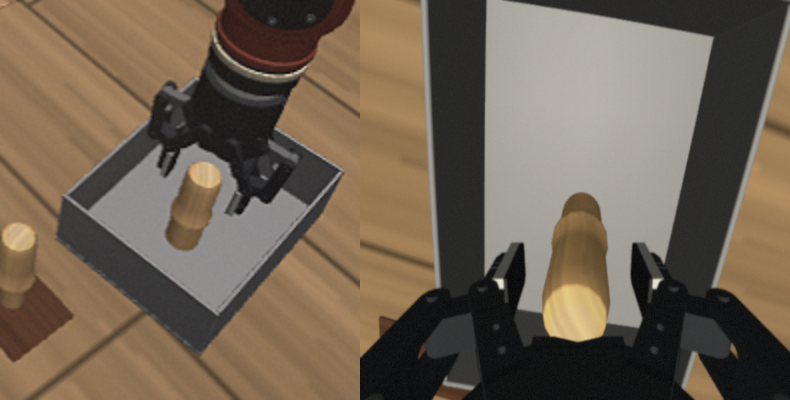

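The handle stands free in the box, with the open pads on either side of it. Withdrawing upward.

{"method": "apply_moves", "body": {
  "plan": [
    {"grip":65,"xyz":[-12,0,1],"yaw":0},
    {"grip":65,"xyz":[-25,0,1],"yaw":0},
    {"grip":65,"xyz":[-35,0,1],"yaw":0},
    {"grip":65,"xyz":[-40,0,0],"yaw":0},
    {"grip":65,"xyz":[-40,0,-20],"yaw":0},
    {"grip":65,"xyz":[0,-30,-30],"yaw":0},
    {"grip":65,"xyz":[0,-40,-20],"yaw":0},
    {"grip":65,"xyz":[0,-40,-10],"yaw":0},
    {"grip":65,"xyz":[0,-40,-10],"yaw":0},
    {"grip":65,"xyz":[0,0,0],"yaw":0},
    {"grip":65,"xyz":[0,0,0],"yaw":0}
  ]
}}

```text
time_s: 16.05
eef_pos: [0.4736, 0.1885, 0.2033]
ee_rot: [-0.444, 1.499, -0.178]
wrist_force: [-0.1, 0.2, 0.7]
finger_gap: 0.0646
```

Run:
```python
from h import *
P,R,o=pose();print(P,o["wrist_force"],o["time_s"])
p=manip.camera("scene");cv2.imwrite("pics/s.png",p["color"])
p=manip.camera("top");cv2.imwrite("pics/s_t.png",p["color"])
```

```text
[0.47360102 0.18849116 0.20326826] [-0.14172042  0.1602287   0.68803193] 16.05
```

View pics/s.png

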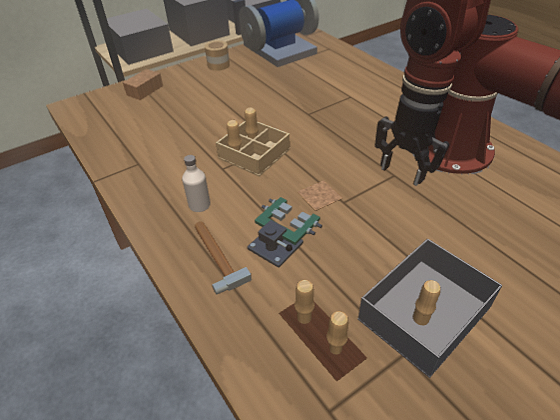

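View pics/s_t.png

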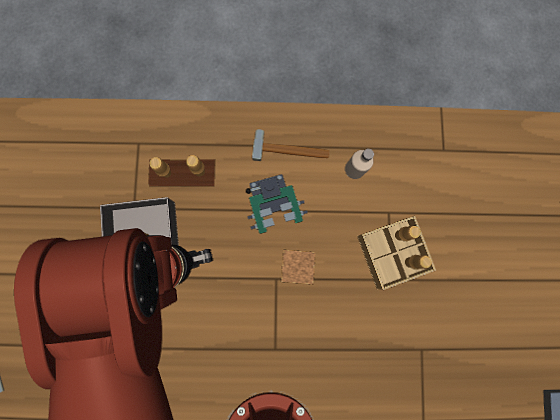

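The scene view shows the checked handle upright in the reject box at (427,300), and everything else where it was. The arm touches nothing.

```bash
python3 -c "
from cell import manip
print(manip.close_job())"
```

```text
the job is handed in; nothing more can be done
None
```

The handle from the mat is too thick, so I put it in the grey reject box and handed the job in at about 16 s. No verdict was reported.

**Trial:** I held the handle upright and pushed its tenon into the gauge with about 8 N. It stopped at the front anvils with its axis at x ≈ -6 mm, where -6.5 is expected for a thick tenon. It stood centred and there was almost no sideways force. In the pictures the tenon also looked about 35 mm wide.

**Placing:** I lowered it to the box floor and felt it touch, with a brief 16 N, before letting go. The last pictures show it standing upright inside the box. The other two handles, the stock handles, glue and hammer look unmoved, and the arm is clear of everything.

**Checks that disagreed:**
- **First grasp:** It caught only the tapered top of the handle, because the fingertips sat roughly 30–40 mm higher than the reported TCP implied. I saw this from the 30 mm gap and the scene picture, opened, and gripped again lower down.
- **Second grasp:** The gap read about 34 mm on the 36 mm grip section.
- **Heights from two views:** They came out about 5 mm too low throughout, so for heights I used the given sizes.
- **Tool tilt:** The tool's tilt drifted to about 3.5° over the run.

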